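Lay out the injection tray

TASK

Lay out the white tray for the next injection: stand the large vial in the large round dish and the small vial in the small round dish, lay the full syringe (plunger drawn out) in the long cradle, along it, and set the swab carton flat on the black pad, centred and with its long side along the pad's long side. Keep the vials upright all the time. The dropper bottle with the pointed nozzle and the used syringe with its plunger pushed in do not belong there: leave them where they are.

Things in the scene. Friction and masses are not known exactly. Their poses are not given: they have to be found in the camera images.
- vial_large_mid (a point): Large amber glass vial with a paper label and a flat aluminium cap, standing upright on the table: body 36 mm diameter up to 45 mm, then a neck and a 26 mm diameter cap, 64 mm tall in all, about 70 g. The point is on its axis half-way up (32 mm above its underside); z is up along its axis.
- vial_small_mid (a point): Small amber glass vial of the same shape: body 22 mm diameter up to 32 mm, 16 mm diameter cap, 46 mm tall in all, about 25 g, upright. The point is on its axis half-way up (23 mm above its underside); z is up along its axis.
- syringe_full_mid (a point): Full syringe lying flat, plunger drawn out, 150 mm long, 40 g: white barrel 22 mm diameter with flat ears (34 mm across, 30 mm behind the point) that stop it rolling, green 8 mm needle cap. The point is half-way along, on the barrel's axis, 11 mm above its underside; x points to the cap, z up. Barrel: 42 mm ahead to 30 mm behind; cap tip 75 mm ahead, thumb disc 75 mm behind.
- carton_mid (a point): Small brown swab carton with a blue band round its sides, a rigid box 54 mm (x) by 36 mm (y) by 32 mm high (z), about 60 g. The point is its centre, 16 mm above its underside.
- dropper_mid (a point): Look-alike that stays: amber bottle, 36 mm diameter, of about the large vial's size but with a pointed white nozzle in place of the flat cap, 66 mm tall in all. The point is on its axis, 33 mm up; z is up.
- syringe_used_mid (a point): Look-alike that stays: used syringe like the full one, but with its plunger pushed in, so only 113 mm long. The point is on the barrel's axis, 11 mm above its underside; x points to the green needle cap, whose tip is 75 mm ahead; the thumb disc is 38 mm behind.
- dish_large: Place of the large vial: grey round dish, inside 52 mm, outside 58 mm diameter, floor 3 mm thick, rim 7 mm above its underside. Fixed in the white tray (210 x 330 mm, walls 30 mm high). Four places stand in a row along the tray's long side, 73 mm apart, in changing order, the outer ones 55 mm from the end walls. Origin: centre of its underside, 5 mm above the table; x across the row, y along it.
- dish_small: Place of the small vial: grey round dish in the same tray, 38 mm inside diameter, 44 mm outside, floor 3 mm thick, rim 7 mm above its underside. Origin: centre of its underside, 5 mm above the table; x across the row of places, y along it, z up.
- cradle: Place of the full syringe: long grey cradle in the same tray, 180 (x) by 62 mm (y), floor 3 mm thick, kerbs 3 mm thick, 9 mm above its underside, at the ends and along the outer 35 mm of the long sides; their middle 110 mm is open for fingers. Room inside 174 by 56 mm. The syringe lies along x, either end first. Origin: centre of its underside, 5 mm above the table; z up.
- pad: Place of the carton: flat black rubber pad in the same tray, 50 mm (x) by 64 mm (y, the long side), 2 mm thick. The carton's long side goes along y. Origin: centre of its underside, 5 mm above the table; z up.
There are look-alikes about, which are no part of the job. Leave any yellow look-alike of the part that bears vial_small_mid alone.

How it is judged:
At the end, for the whole second after the job is handed in: Vials upright on the floors of their dishes (12 mm), full syringe flat in the cradle (18 mm, 0.25 rad), carton flat on the pad (13 mm, 0.25 rad, long side to long side), all at rest; dropper bottle and used syringe within 30 mm of their starts. Distances are to the centres of the places (horizontal distance between vial_large_mid and dish_large below 0.012 m and z of vial_large_mid in the frame of dish_large below 0.038 m and angle between each of vial_large_mid, vial_small_mid, syringe_full_mid, carton_mid's own z axis and vertical below 0.1 rad and linear speed of each of vial_large, vial_small, syringe_full, carton below 0.02 m/s and angular speed of each of vial_large, vial_small, syringe_full, carton below 0.3 rad/s and horizontal distance between vial_small_mid and dish_small below 0.012 m and z of vial_small_mid in the frame of dish_small below 0.029 m and horizontal distance between syringe_full_mid and cradle below 0.018 m and z of syringe_full_mid in the frame of cradle below 0.018 m and angle between the x axis of syringe_full_mid and the x axis of cradle, either way round below 0.25 rad and horizontal distance between carton_mid and pad below 0.013 m and z of carton_mid in the frame of pad below 0.021 m and angle between the x axis of carton_mid and the y axis of pad, either way round below 0.25 rad and distance of each of dropper_mid, syringe_used_mid from where it was at the start of the episode below 0.03 m); the robot touches nothing.
It fails at once if the dropper bottle is moved by more than 30 mm or tipped over (distance of dropper_mid from where it was at the start of the episode above 0.03 m or angle between dropper_mid's own z axis and vertical above 0.5 rad).
It fails at once if the used syringe is moved by more than 30 mm (distance of syringe_used_mid from where it was at the start of the episode above 0.03 m).
It fails at once if a vial is tipped by more than about 30 degrees (angle between any of vial_large_mid, vial_small_mid's own z axis and vertical above 0.5 rad).
It also fails if it takes over 125 s, if anything falls off the work surface, if the arm or the gripper's body presses on something with over 40 N, if the wrist force passes 120 N, or if a joint passes its speed limit or range.

ROBOT

A 6-joint arm with a two-finger parallel gripper is mounted at the origin on the work surface. World frame = base frame: x ahead of the robot, y to its left, z up, the work surface at z = 0. Lengths are in m, angles in rad, forces in N, time in s.
With the tool pointing down it reaches from about 0.3 to 0.875 m from the base axis. Payload 6.4 kg.
Tool frame: the origin (TCP) lies midway between the tips of the shut fingers; the grasp point (between the pads) lies 19 mm behind it (grasp_offset is the distance from the TCP to the grasp point, in m); z points along the fingers, y is the line along which they close (so a half turn about z gives the same grasp; the last joint's range is limited). The gripper opens to 85 mm and grips with 20 to 120 N. Pads are 22 mm wide; open, the fingers measure 114 mm over their backs; the gripper's body (76 mm by 85 mm) begins 54 mm behind the grasp point. The pads swing forward as they close: fully open they stand 13 mm farther back than shut.
Start: joints at [1.141, 0.181, 1.607, -0, 1.354, -0.206], TCP at [0.128, 0.561, 0.231] pointing down, gripper open.
Joint ranges: [-2.99, 2.99], [-0.89, 2.07], [0.3, 2.58], [-1.14, 4.28], [0, 2.63], [-3.12, 3.12]. Speed limits (rad/s): [2.57, 2.57, 3.01, 3.14, 3.14, 3.14].

INTERFACE

Orientations are given as a unit quaternion [w, x, y, z].
In Python, from bench import * gives the robot as it stands. The module is installed in compiled form; this text tells all that it offers.
- The arm moves only by the tool servo_tool, never from a script. Its argument "commands" is text: rows parted by semicolons, each of 7 numbers parted by spaces: the turn, a rotation vector about the tool's x, y, z in rad, then the shift along the tool's x, y, z in mm, then the opening, from 0 (shut) to 1 (fully open). In form: wx wy wz dx dy dz claw; .... A call has 1 to 5 rows; each row shifts and turns the commanded pose from where the row before left it, along the tool's axes as they then stand; what a row does not reach is not made up. A row lasts 1/8 s, in which the tool goes at most 62.5 mm and 10.7 degrees, less where a joint would pass 70% of its speed; a pose out of reach is approached as far as the arm can. A call with a gripper value outside its range is refused whole. The fingers move at their own pace and stop on an object; the grip force is fixed at half the most. Time passes only in rows, so rows that do not move let the fingers close. It gives the time, the measured TCP pose, the force, the opening and the grip force at its end, in the units of the state.
- get_obs(): the state, without advancing time (a new reading comes with each control period).
- camera(name): name is "scene" or "side" or "wrist"; returns the picture (384x512x3 uint8, blue, green, red); there is no depth.
- calibration(name): a dict with "fx", "fy", "cx", "cy" (pixels), "R" (3x3) and "t" (3): a world point X has camera coordinates R X + t. Camera axes: x right, y down, z forward; pixel columns grow to the right and rows downward; lengths in m; the calibration is good to about 2 mm. A picture is of the moment at which its call begins: read the wrist's pose just before it. calibration takes no time and is no camera call; for the wrist camera it gives the pose at the moment of the call.
- hand_in(): hands the job in; it is judged then, once.
The state is a dict: "time_s": time; "q": joint angles; "dq": joint speeds; "joint_efforts": joint torques, N m; "eef_pos": TCP position; "eef_rot": TCP orientation; "wrist_force": force on the tool from outside, world axes, zero at the start; "torque": the same for the moment, N m; "opening": opening from 0.0 (shut) to 1.0 (fully open); "grasp_force": force on a finger pad.
Only numpy, scipy, OpenCV 4.12 (cv2) and the standard library are available. Lean on these libraries where they do the work, as an engineer would, in place of code of your own. Each camera call takes 0.05 s, during which the arm holds its last target. There are 200 camera calls.

## Working session

There is one attempt and no reset: what is moved stays moved. The work goes in short steps, Python scripts to look and compute and a tool call to move; the robot and the scene stay as the last step left them, time stands still between calls to the robot, and variables do not carry over. Pictures are saved under pics/ and viewed, at most 14 in all, crops included, and the job is handed in when it is done.

Besides the shell and the picture viewer there is one more tool, called after ">>>" by a JSON object that holds its "name" and its "arguments", one argument or row to a line. servo_tool: Moves the arm, as the interface text tells. Its arguments: {"type":"object","properties":{"commands":{"type":"string"}},"required":["commands"]}

```bash
mkdir -p pics; cat > h.py <<'E'
from bench import *
import numpy as np, cv2
def ray(name,u,v,z,K=None):
    K=K or calibration(name); R=np.array(K["R"]);t=np.array(K["t"])
    d=R.T@np.array([(u-K["cx"])/K["fx"],(v-K["cy"])/K["fy"],1]); c=-R.T@t
    return c+d*(z-c[2])/d[2]
def proj(name,X,K=None):
    K=K or calibration(name); p=np.array(K["R"])@np.array(X)+np.array(K["t"])
    return np.array([K["fx"]*p[0]/p[2]+K["cx"],K["fy"]*p[1]/p[2]+K["cy"]])
E
python3 - <<'E'
from h import *
o=get_obs(); print(o["eef_pos"],o["eef_rot"],o["opening"])
for n in("scene","side","wrist"):
    K=calibration(n); im=camera(n); cv2.imwrite(f"pics/{n}0.png",im)
    print(n,K["fx"],-np.array(K["R"]).T@np.array(K["t"]),np.array(K["R"])[2])
s=cv2.imread("pics/scene0.png"); cv2.imwrite("pics/s0.png",cv2.resize(s,(800,600),interpolation=cv2.INTER_CUBIC))
E
```

```text
[0.12735841 0.5601582  0.23038095] [-2.68420050e-04  1.11657051e-01  9.93746413e-01 -8.35280596e-04] 1.0042727001712235
scene 457.83548573684766 [1.01152794 0.64433284 0.73374911] [-0.43872226 -0.61353639 -0.65657892]
side 463.13837495733964 [ 0.4742635  -0.85796576  0.62571371] [ 0.08149794  0.8318621  -0.54896587]
wrist 334.46318919728697 [0.05181087 0.57827392 0.37277954] [ 0.29661193 -0.06972951 -0.95244903]
```

View pics/s0.png

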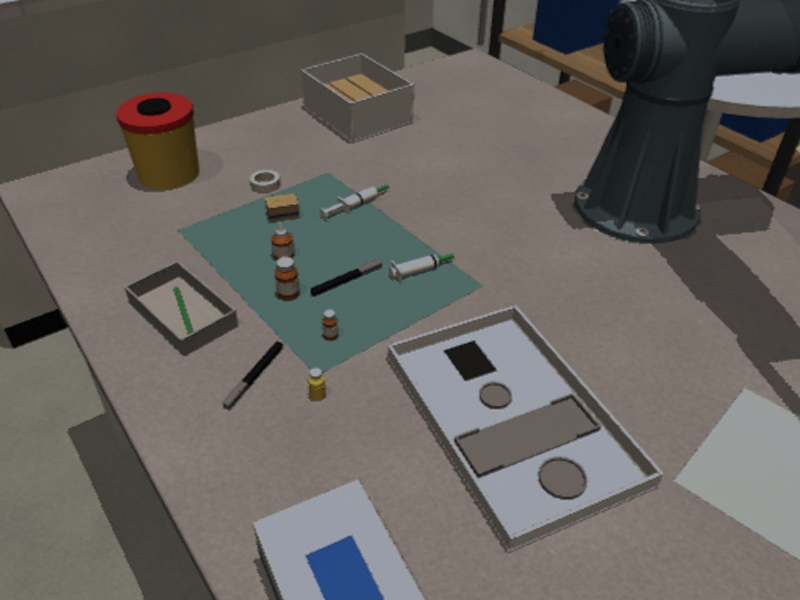

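View pics/side0.png

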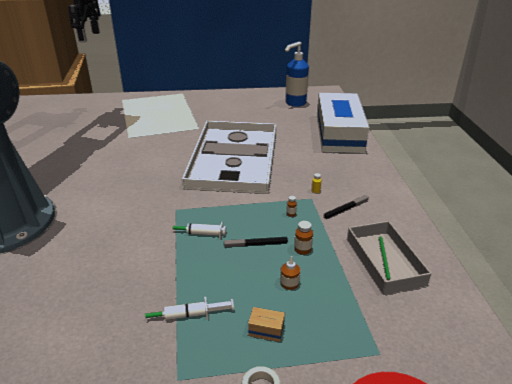

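The scene view (800x600) has the full syringe at (353,202), the used one at (420,265), the carton at (282,207), the dropper at (282,243) and the large vial at (287,278). The small vial is at (330,325) and its yellow look-alike at (316,384). In the tray, the pad is at (470,360), the small dish at (495,395), the cradle at (527,435) and the large dish at (562,478).

Candidates:
- **Large vial:** side (304,238) has a flat cap; the pointed bottle at (290,275) is the dropper.
- **Small vial:** side (292,207) is amber; (317,184) is yellow.
- **Syringe:** side (190,311) has its plunger out; (200,230) has it pushed in.

I'll check these choices in a close crop.

```bash
python3 - <<'E'
from h import *
s=cv2.imread("pics/side0.png"); 
cv2.imwrite("pics/c1.png",cv2.resize(s[160:350,140:380],(756,598),interpolation=cv2.INTER_CUBIC))
Ks=calibration("side"); Kc=calibration("scene")
sc=cv2.imread("pics/scene0.png")
def blobs(im,m,amin):
    n,l,st,c=cv2.connectedComponentsWithStats(m.astype(np.uint8)*1)
    return [(st[i],c[i],(l==i).astype(np.uint8)) for i in range(1,n) if st[i][4]>=amin]
for nm,im in(("side",s),("scene",sc)):
    h=cv2.cvtColor(im,cv2.COLOR_BGR2HSV); H,S,V=[h[...,i].astype(int) for i in range(3)]
    for lab,m in(("amber",(H<18)&(S>130)&(V>50)),("green",(H>50)&(H<75)&(S>120)),("white",(S<50)&(V>140)),("blk",V<45)):
        for st,c,_ in blobs(im,m,12):
            p=ray(nm,*c,0.015)
            if -.6<p[1]<.6 and .1<p[0]<.9 and st[4]<20000: print(nm,lab,st.tolist(),c.round(1),p[:2].round(3))
E
```

```text
side amber [288, 201, 8, 7, 44] [291.4 204. ] [ 0.644 -0.008]
side amber [288, 213, 7, 4, 17] [290.9 214.6] [ 0.636 -0.048]
side amber [296, 229, 17, 12, 148] [303.7 235. ] [ 0.651 -0.121]
side amber [296, 248, 15, 7, 49] [302.7 251.3] [ 0.64  -0.171]
side amber [281, 264, 19, 15, 180] [290.1 271.3] [ 0.605 -0.225]
side amber [282, 284, 16, 6, 35] [289.5 287. ] [ 0.598 -0.265]
side amber [251, 308, 29, 16, 159] [261.4 315.9] [ 0.54  -0.327]
side amber [267, 311, 17, 6, 40] [275.5 313.4] [ 0.564 -0.324]
side amber [249, 320, 32, 15, 219] [263.9 328.6] [ 0.541 -0.354]
side amber [249, 334, 31, 8, 67] [264.4 337.2] [ 0.54  -0.371]
side amber [353, 372, 74, 12, 628] [388.4 378.5] [ 0.714 -0.462]
side green [173, 226, 13, 4, 45] [179.  227.4] [ 0.392 -0.071]
side green [379, 237, 11, 42, 121] [384.1 258.4] [ 0.794 -0.206]
side green [146, 312, 16, 5, 61] [153.9 314.2] [ 0.359 -0.306]
side white [82, 124, 37, 16, 298] [ 99.8 132.1] [0.144 0.403]
side white [298, 220, 14, 9, 85] [304.5 224. ] [ 0.66  -0.084]
side white [186, 223, 3, 8, 14] [187.2 226.4] [ 0.409 -0.069]
side white [191, 222,
[... 1615 characters left out ...]
0.536 0.259]
scene white [208, 198, 6, 5, 19] [210.4 199.9] [ 0.624 -0.058]
scene white [198, 236, 8, 5, 29] [201.4 237.7] [0.703 0.034]
scene white [431, 248, 81, 110, 5133] [481.3 300. ] [0.351 0.475]
scene white [162, 307, 110, 77, 4092] [212.3 347.3] [0.819 0.267]
scene blk [171, 135, 20, 6, 47] [180.4 137.4] [ 0.556 -0.327]
scene blk [199, 170, 45, 19, 199] [216.7 179.5] [ 0.571 -0.114]
scene blk [143, 219, 38, 43, 225] [165.6 235.5] [ 0.763 -0.016]
scene blk [285, 219, 32, 24, 434] [300.2 230.4] [0.515 0.138]
scene blk [301, 298, 11, 7, 15] [305.3 301.6] [0.626 0.287]
scene blk [167, 356, 7, 17, 18] [169.9 363.9] [0.893 0.253]
scene blk [174, 374, 4, 10, 12] [175.5 378.5] [0.897 0.28 ]
```

View pics/c1.png

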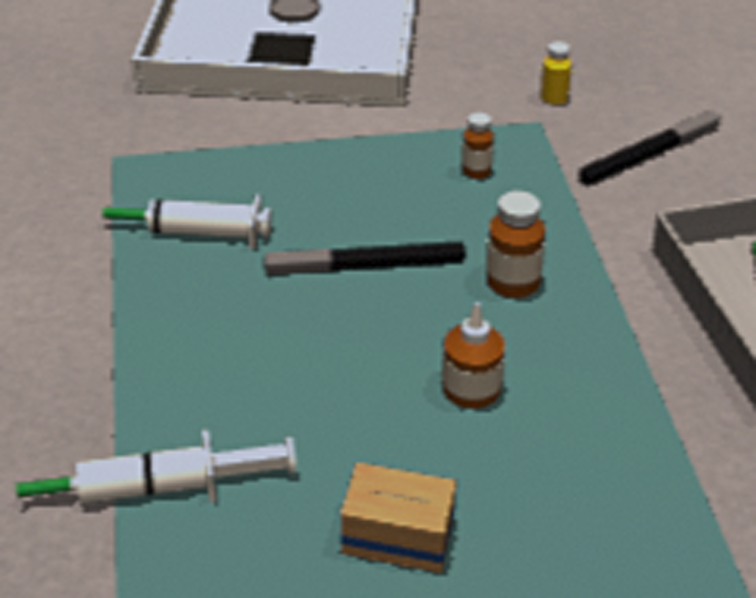

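The crop confirms the choices: flat-cap large vial at crop (516,245), small amber vial (478,147), full syringe (17,490)–(293,457), carton top centre about (401,497), and dropper (473,365) with its nozzle. Next I'll locate everything with rays from both views.

```bash
python3 - <<'E'
from h import *
f=lambda x,y,z:ray("side",140+x/3.15,160+y/3.15,z)
print("VL cap",f(518,200,.064)); print("VS cap",f(479,119,.046))
a=f(17,490,.011);b=f(293,457,.011);print("syr",a,b,(a+b)/2,np.linalg.norm(a-b))
q=[f(*p,.032) for p in((360,464),(456,479),(446,534),(342,513))];print("carton",np.round(q,3),np.mean(q,0),[np.linalg.norm(q[i]-q[i-1]).round(3) for i in range(4)])
print("drop",f(477,305,.066))
g=lambda x,y,z:ray("scene",x*.64,y*.64,z)
print("scene VL",g(287,263,.064),"VS",g(330,314,.046),"syr",g(389,187,.011),g(325,213,.011))
# tray places
for nm in("side","scene"):
    im=cv2.imread(f"pics/{nm}0.png");h=cv2.cvtColor(im,cv2.COLOR_BGR2HSV);V=h[...,2].astype(int)
    # rectified tray top view at z=.01, 0.5mm/px
    K=calibration(nm)
    W=np.float32([[.40,-.0],[.72,0],[.72,.5],[.40,.5]]); P=np.float32([proj(nm,[*w,.012],K) for w in W])
    M=cv2.getPerspectiveTransform(P,np.float32([[0,500],[320,500],[320,0],[0,0]]))
    r=cv2.warpPerspective(im,M,(320,500),flags=cv2.INTER_CUBIC);cv2.imwrite(f"pics/r_{nm}.png",r)
cv2.imwrite("pics/r.png",np.hstack([cv2.imread("pics/r_side.png"),cv2.imread("pics/r_scene.png")]))
E
```

```text
VL cap [ 0.64495681 -0.14460783  0.064     ]
VS cap [ 0.64043758 -0.02797596  0.046     ]
syr [ 0.34408524 -0.30430587  0.011     ] [ 0.49374524 -0.29471014  0.011     ] [ 0.41891524 -0.299508    0.011     ] 0.149967302285731
carton [[ 0.528 -0.322  0.032]
 [ 0.578 -0.337  0.032]
 [ 0.567 -0.372  0.032]
 [ 0.516 -0.354  0.032]] [ 0.5472247  -0.34635549  0.032     ] [np.float64(0.034), np.float64(0.052), np.float64(0.037), np.float64(0.054)]
drop [ 0.60292084 -0.2411795   0.066     ]
scene VL [ 0.64329532 -0.14205102  0.064     ] VS [ 0.64051323 -0.02409202  0.046     ] syr [ 0.3437755  -0.29886896  0.011     ] [ 0.48781025 -0.29303553  0.011     ]
```

View pics/r.png

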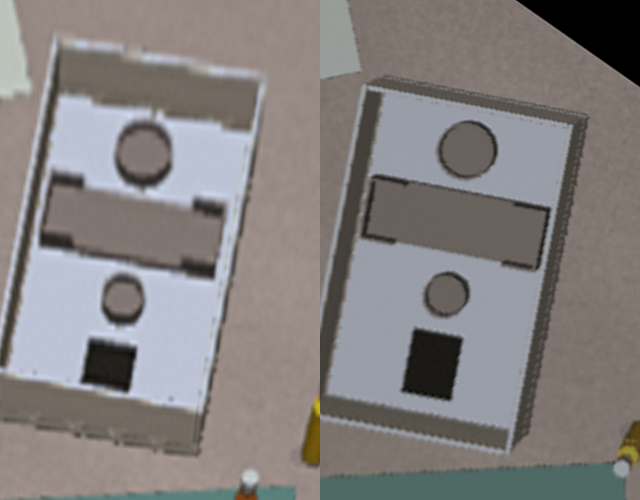

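Measured, with the two views agreeing to about 5 mm:

| Thing | Position (x, y) |
|---|---|
| Large vial | (.644, -.143) |
| Small vial | (.640, -.026) |
| Full syringe | mid (.417, -.298), length 150 mm ✓ |
| Carton | (.547, -.346), 53x36 ✓ |
| Large dish | (.546, .350) |
| Cradle | (.5355, .277) |
| Small dish | (.525, .205) |
| Pad | (.510, .132), spacing about 73 ✓, row yaw about 0.165 |

I'll align the tool axes with the world and head for the large vial.

>>> {"name": "servo_tool", "arguments": {
  "commands": "0 0 -0.112 0 0 0 1; 0 0 -0.112 0 0 0 1; 0 0 0 -30 -42 0 1; 0 0 0 -35 -48 0 1; 0 0 0 -35 -48 0 1"
}}

```text
time_s: 0.78
eef_pos: [0.2281, 0.4212, 0.231]
eef_rot: [-0.0, -0.001, 1.0, -0.0]
wrist_force: [0.8, -0.0, 0.5]
opening: 1.005
grasp_force: 0.0
```

>>> {"name": "servo_tool", "arguments": {
  "commands": "0 0 0 -35 -48 0 1; 0 0 0 -35 -48 0 1; 0 0 0 -35 -48 0 1; 0 0 0 -35 -48 0 1; 0 0 0 -35 -48 0 1"
}}

```text
time_s: 1.4
eef_pos: [0.4034, 0.181, 0.2314]
eef_rot: [0.0, -0.0, 1.0, 0.0]
wrist_force: [0.3, 0.3, 0.1]
opening: 1.001
grasp_force: 0.0
```

>>> {"name": "servo_tool", "arguments": {
  "commands": "0 0 0 -35 -48 0 1; 0 0 0 -35 -48 0 1; 0 0 0 -35 -48 0 1; 0 0 0 -35 -48 0 1; 0 0 0 0 0 0 0.8"
}}

```text
time_s: 2.02
eef_pos: [0.5442, -0.0128, 0.2307]
eef_rot: [-0.0, 0.002, 1.0, -0.0]
wrist_force: [0.5, 0.0, -0.2]
opening: 0.818
grasp_force: 0.0
```

>>> {"name": "servo_tool", "arguments": {
  "commands": "0 0 0 -50 -40 0 0.6; 0 0 0 -50 -48 0 0.6; 0 0 0 0 0 0 0.6"
}}

```text
time_s: 2.4
eef_pos: [0.6377, -0.0937, 0.2292]
eef_rot: [-0.001, 0.001, 1.0, 0.0]
wrist_force: [-0.7, 1.0, -1.9]
opening: 0.602
grasp_force: 0.0
```

```bash
python3 - <<'E'
from h import *
o=get_obs();print(o["eef_pos"],o["eef_rot"])
K=calibration("wrist");im=camera("wrist");cv2.imwrite("pics/w1.png",im)
h=cv2.cvtColor(im,cv2.COLOR_BGR2HSV)
for n,z,X in(("VL",.064,(.644,-.143)),("VS",.046,(.640,-.026))): print(n,proj("wrist",[*X,z],K))
m=((h[...,1]<45)&(h[...,2]>120)).astype(np.uint8)
n,l,st,c=cv2.connectedComponentsWithStats(m)
for i in range(1,n):
    if st[i][4]>100: print(st[i],c[i],ray("wrist",*c[i],.064,K),ray("wrist",*c[i],.046,K))
E
```

```text
[ 0.63769834 -0.09365414  0.22917083] [-1.10464546e-03  1.10139596e-03  9.99998763e-01  2.03682059e-04]
VL [205.32877336 177.4457867 ]
VS [324.8271406  168.51594336]
[ 36   0  22  14 168] [44.94642857  6.625     ] [ 0.49843011 -0.26736813  0.064     ] [ 0.49480408 -0.27757038  0.046     ]
[    0     0   512   369 72073] [323.78512064 218.7261804 ] [ 0.68668441 -0.02777642  0.064     ] [ 0.69407461 -0.02395828  0.046     ]
[183  21  24  46 324] [194.33950617  42.95061728] [ 0.52620733 -0.14638093  0.064     ] [ 0.52420676 -0.14950327  0.046     ]
[172  58  22  46 203] [182.23152709  77.85714286] [ 0.55413043 -0.15860896  0.064     ] [ 0.55376387 -0.16244686  0.046     ]
[ 285   58   55  119 2032] [313.35285433 117.46604331] [ 0.58829402 -0.04279084  0.064     ] [ 0.58992663 -0.03985131  0.046     ]
[ 201   77   87   88 3897] [247.26456248 121.4092892 ] [ 0.59161681 -0.10242074  0.064     ] [ 0.59344387 -0.10297062  0.046     ]
[ 93 124  18  17 185] [102.55675676 131.51351351] [ 0.60030485 -0.23465368  0.064     ] [ 0.60264032 -0.24294155  0.046     ]
[309 162  25  21 258] [321.72868217 170.69767442] [ 0.63771117 -0.03251451  0.064     ] [ 0.64223556 -0.02897364  0.046     ]
[186 166  27  26 519] [199.05009634 178.18304432] [ 0.6447099  -0.14902004  0.064     ] [ 0.64964385 -0.15229682  0.046     ]
[112 361  28  23 447] [128.44742729 374.11856823] [ 0.88148785 -0.24470286  0.064     ] [ 0.90027753 -0.25357879  0.046     ]
[376 361  28  23 447] [386.4966443  374.07829978] [0.88230552 0.0565806  0.064     ] [0.90114304 0.06533512 0.046     ]
```

View pics/w1.png

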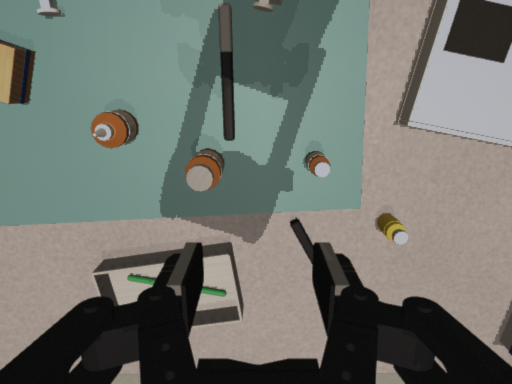

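The wrist view shows the large vial cap at (199,178), giving (.645,-.149), and the small vial cap at (321,170), giving (.642,-.029). The dropper's nozzle is at (103,131), and the yellow vial is at (395,232). I'm descending on the large vial.

>>> {"name": "servo_tool", "arguments": {
  "commands": "0 0 0 0 -25 30 0.75; 0 0 0 0 -26 40 0.75; 0 0 0 0 0 40 0.75; 0 0 0 0 0 0 0.75; 0 0 0 0 0 0 0.75"
}}

```text
time_s: 3.08
eef_pos: [0.6372, -0.1416, 0.1233]
eef_rot: [0.001, -0.001, 1.0, -0.0]
wrist_force: [0.2, -0.6, -0.0]
opening: 0.751
grasp_force: 0.0
```

>>> {"name": "servo_tool", "arguments": {
  "commands": "0 0 0 -7 -5.5 20 0.75; 0 0 0 0 0 35 0.75; 0 0 0 0 0 35 0.75; 0 0 0 0 0 20 0.75; 0 0 0 0 0 0 0.75"
}}

```text
time_s: 3.7
eef_pos: [0.6435, -0.1475, 0.0113]
eef_rot: [-0.0, -0.0, 1.0, 0.0]
wrist_force: [0.1, -0.3, 0.5]
opening: 0.75
grasp_force: 0.0
```

>>> {"name": "servo_tool", "arguments": {
  "commands": "0 0 0 0 0 0 0; 0 0 0 0 0 0 0; 0 0 0 0 0 0 0; 0 0 0 0 0 0 0; 0 0 0 0 0 0 0"
}}

```text
time_s: 4.32
eef_pos: [0.6454, -0.1487, 0.0138]
eef_rot: [0.002, -0.0, 1.0, -0.001]
wrist_force: [-0.2, 0.2, 6.4]
opening: 0.4
grasp_force: 60.4
```

Gripped, with an opening of 34 mm against a 36 mm body. I'm lifting and carrying to the tray.

>>> {"name": "servo_tool", "arguments": {
  "commands": "0 0 0 0 0 -15 0; 0 0 0 0 0 -30 0; 0 0 0 0 0 -40 0; 0 0 0 0 0 -30 0; 0 0 0 0 20 -10 0"
}}

```text
time_s: 4.95
eef_pos: [0.645, -0.1291, 0.1398]
eef_rot: [0.002, 0.001, 1.0, -0.001]
wrist_force: [0.6, -0.4, -0.9]
opening: 0.403
grasp_force: 59.8
```

>>> {"name": "servo_tool", "arguments": {
  "commands": "0 0 0 5 30 0 0; 0 0 0 10 40 0 0; 0 0 0 10 45 0 0; 0 0 0 10 45 0 0; 0 0 0 10 45 0 0"
}}

```text
time_s: 5.58
eef_pos: [0.5968, 0.0797, 0.1353]
eef_rot: [-0.001, -0.0, 1.0, 0.0]
wrist_force: [-0.1, 0.3, -1.7]
opening: 0.4
grasp_force: 59.8
```

>>> {"name": "servo_tool", "arguments": {
  "commands": "0 0 0 10 45 0 0; 0 0 0 10 45 0 0; 0 0 0 10 40 0 0; 0 0 0 10 30 0 0; 0 0 0 0 0 0 0"
}}

```text
time_s: 6.2
eef_pos: [0.556, 0.24, 0.1353]
eef_rot: [-0.001, -0.002, 1.0, 0.0]
wrist_force: [-0.4, 0.0, -1.5]
opening: 0.397
grasp_force: 59.9
```

```bash
python3 - <<'E'
from h import *
o=get_obs();print(o["eef_pos"])
K=calibration("wrist");im=camera("wrist")
for z,n in((.012,"a"),):
    W=np.float32([[.40,.06],[.68,.06],[.68,.44],[.40,.44]]); P=np.float32([proj("wrist",[*w,z],K) for w in W])
    M=cv2.getPerspectiveTransform(P,np.float32([[0,570],[420,570],[420,0],[0,0]]))
    r=cv2.warpPerspective(im,M,(420,570),flags=cv2.INTER_CUBIC);cv2.imwrite("pics/w2r.png",r)
h=cv2.cvtColor(r,cv2.COLOR_BGR2GRAY)
cv2.imwrite("pics/w2.png",np.hstack([r,cv2.resize(im,(380,285)).copy() if 0 else r[:, :1]]))
E
```

```text
[0.5559506  0.23996626 0.13527997]
```

View pics/w2r.png

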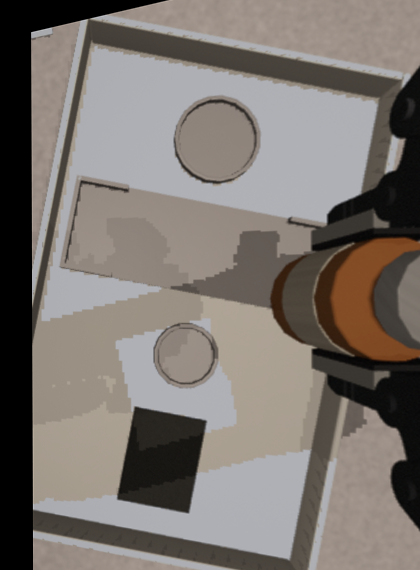

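Scaled at 1.5 px/mm, the rectified wrist view shows the large dish at (217,140), giving (.545,.347) with ⌀57 ✓. The small dish is at (185,355), giving (.523,.203) with ⌀43 ✓, and the pad at (162,460), giving (.509,.1315). Row yaw is about .17, and the vial is upright in the grip. Next I'll place the large vial.

>>> {"name": "servo_tool", "arguments": {
  "commands": "0 0 0 3 30 0 0; 0 0 0 4 40 0 0; 0 0 0 3.5 38 20 0; 0 0 0 0 0 30 0; 0 0 0 0 0 20 0"
}}

```text
time_s: 6.88
eef_pos: [0.547, 0.3442, 0.0642]
eef_rot: [-0.001, -0.0, 1.0, -0.001]
wrist_force: [-0.0, -1.0, -1.2]
opening: 0.404
grasp_force: 60.0
```

>>> {"name": "servo_tool", "arguments": {
  "commands": "0 0 0 0 0 15 0; 0 0 0 0 0 12 0; 0 0 0 0 0 5 0; 0 0 0 0 0 0 0; 0 0 0 0 0 0 0"
}}

```text
time_s: 7.5
eef_pos: [0.5487, 0.3451, 0.0351]
eef_rot: [0.001, -0.0, 1.0, 0.0]
wrist_force: [0.6, -0.5, -0.6]
opening: 0.408
grasp_force: 60.0
```

>>> {"name": "servo_tool", "arguments": {
  "commands": "0 0 0 3 3 6 0; 0 0 0 0 0 5 0; 0 0 0 0 0 2 0; 0 0 0 0 0 0 0; 0 0 0 0 0 0 0"
}}

```text
time_s: 8.12
eef_pos: [0.5447, 0.3481, 0.0218]
eef_rot: [-0.0, -0.0, 1.0, -0.0]
wrist_force: [-2.8, -0.7, 5.8]
opening: 0.406
grasp_force: 60.6
```

Contact at the expected height, so I'm releasing in steps.

>>> {"name": "servo_tool", "arguments": {
  "commands": "0 0 0 0 0 0 0.45; 0 0 0 0 0 0 0.5; 0 0 0 0 0 0 0.6; 0 0 0 0 0 0 0.6; 0 0 0 0 0 -10 0.6"
}}

```text
time_s: 8.75
eef_pos: [0.5443, 0.3476, 0.0307]
eef_rot: [-0.001, -0.0, 1.0, -0.0]
wrist_force: [0.5, 0.4, 0.2]
opening: 0.597
grasp_force: 0.0
```

>>> {"name": "servo_tool", "arguments": {
  "commands": "0 0 0 0 0 -30 0.6; 0 0 0 0 0 -40 0.6; 0 0 0 0 0 -40 0.6; 0 0 0 0 -20 -10 0.6; 0 0 0 -10 -40 0 0.6"
}}

```text
time_s: 9.38
eef_pos: [0.5549, 0.2879, 0.1525]
eef_rot: [0.001, -0.001, 1.0, 0.0]
wrist_force: [0.5, -0.4, -0.3]
opening: 0.6
grasp_force: 0.0
```

>>> {"name": "servo_tool", "arguments": {
  "commands": "0 0 0 -10 -40 0 0.6; 0 0 0 -12 -45 0 0.6; 0 0 0 -12 -45 0 0.6; 0 0 0 -12 -45 0 0.6; 0 0 0 -12 -45 0 0.6"
}}

```text
time_s: 10.0
eef_pos: [0.6123, 0.0656, 0.1504]
eef_rot: [-0.001, 0.0, 1.0, -0.0]
wrist_force: [0.3, -0.3, 0.5]
opening: 0.601
grasp_force: 0.0
```

>>> {"name": "servo_tool", "arguments": {
  "commands": "0 0 0 -12 -40 0 0.6; 0 0 0 -10 -30 0 0.6; 0 0 0 0 0 0 0.6; 0 0 0 0 0 0 0.6"
}}

```text
time_s: 10.5
eef_pos: [0.6341, -0.002, 0.1505]
eef_rot: [-0.001, 0.0, 1.0, 0.0]
wrist_force: [-1.5, 0.1, 0.1]
opening: 0.598
grasp_force: 0.0
```

>>> {"name": "servo_tool", "arguments": {
  "commands": "0 0 0 -8 -27 20 0.6; 0 0 0 0 0 35 0.6; 0 0 0 0 0 35 0.6; 0 0 0 0 0 30 0.6; 0 0 0 0 0 0 0.6"
}}

```text
time_s: 11.12
eef_pos: [0.6401, -0.0272, 0.0283]
eef_rot: [-0.003, -0.001, 1.0, 0.001]
wrist_force: [-1.0, 0.4, -0.2]
opening: 0.605
grasp_force: 0.0
```

>>> {"name": "servo_tool", "arguments": {
  "commands": "0 0 0 -2 -2 10 0.6; 0 0 0 0 0 9 0.6; 0 0 0 0 0 0 0.6; 0 0 0 0 0 0 0; 0 0 0 0 0 0 0"
}}

```text
time_s: 11.75
eef_pos: [0.6458, -0.0312, 0.0132]
eef_rot: [0.001, -0.0, 1.0, -0.0]
wrist_force: [-0.1, -0.1, -0.1]
opening: 0.23
grasp_force: 58.6
```

>>> {"name": "servo_tool", "arguments": {
  "commands": "0 0 0 0 0 0 0; 0 0 0 0 0 0 0; 0 0 0 0 0 0 0; 0 0 0 0 0 0 0"
}}

```text
time_s: 12.25
eef_pos: [0.6457, -0.0312, 0.0131]
eef_rot: [0.001, -0.0, 1.0, -0.0]
wrist_force: [-0.3, 0.0, 5.0]
opening: 0.228
grasp_force: 59.1
```

>>> {"name": "servo_tool", "arguments": {
  "commands": "0 0 0 0 0 -15 0; 0 0 0 0 0 -30 0; 0 0 0 5 10 -30 0; 0 0 0 15 30 0 0; 0 0 0 20 40 0 0"
}}

```text
time_s: 12.88
eef_pos: [0.6053, 0.049, 0.0886]
eef_rot: [0.001, 0.001, 1.0, -0.0]
wrist_force: [-0.7, 0.7, -0.7]
opening: 0.227
grasp_force: 58.6
```

>>> {"name": "servo_tool", "arguments": {
  "commands": "0 0 0 20 40 0 0; 0 0 0 20 40 0 0; 0 0 0 20 40 0 0; 0 0 0 15 30 0 0; 0 0 0 0 0 0 0"
}}

```text
time_s: 13.5
eef_pos: [0.5286, 0.2009, 0.0877]
eef_rot: [-0.0, -0.002, 1.0, 0.0]
wrist_force: [-0.0, -0.3, -0.2]
opening: 0.229
grasp_force: 58.7
```

>>> {"name": "servo_tool", "arguments": {
  "commands": "0 0 0 0 3 20 0; 0 0 0 0 0 20 0; 0 0 0 0 0 15 0; 0 0 0 0 0 5 0; 0 0 0 0 0 0 0"
}}

```text
time_s: 14.12
eef_pos: [0.53, 0.2015, 0.0268]
eef_rot: [-0.0, 0.0, 1.0, -0.0]
wrist_force: [0.2, -0.4, -1.1]
opening: 0.226
grasp_force: 58.7
```

```bash
python3 - <<'E'
from h import *
o=get_obs();print(o["eef_pos"])
K=calibration("wrist");im=camera("wrist")
p=proj("wrist",[.5243,.2043,.008],K);print(p)
h=cv2.cvtColor(im,cv2.COLOR_BGR2HSV)
cv2.imwrite("pics/w3.png",im)
s=camera("scene");a=s[180:360,240:430];a=cv2.resize(a,(400,379),interpolation=cv2.INTER_CUBIC)
cv2.imwrite("pics/w3c.png",np.hstack([cv2.resize(im,(400,379)),a]))
E
```

```text
[0.53003289 0.20153504 0.02679953]
[262.07715808 228.30946705]
```

View pics/w3c.png

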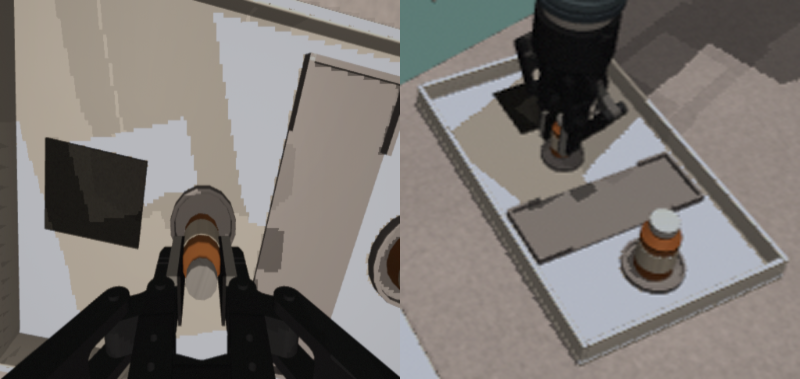

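The large vial stands in its dish at (655,245) in the right half, and the small vial hangs just above its own, with the dish centre at (203,215) in the left half. I'll nudge it slightly and set it down.

>>> {"name": "servo_tool", "arguments": {
  "commands": "0 0 0 3 2 3 0; 0 0 0 0 0 3 0; 0 0 0 0 0 1 0; 0 0 0 0 0 0 0; 0 0 0 0 0 0 0"
}}

```text
time_s: 14.85
eef_pos: [0.5271, 0.2042, 0.0211]
eef_rot: [-0.0, -0.0, 1.0, 0.0]
wrist_force: [-3.4, 0.7, 7.2]
opening: 0.231
grasp_force: 59.5
```

>>> {"name": "servo_tool", "arguments": {
  "commands": "0 0 0 0 0 0 0.3; 0 0 0 0 0 0 0.35; 0 0 0 0 0 0 0.45; 0 0 0 0 0 0 0.45; 0 0 0 0 0 -10 0.45"
}}

```text
time_s: 15.48
eef_pos: [0.5262, 0.2038, 0.0298]
eef_rot: [-0.001, -0.0, 1.0, -0.0]
wrist_force: [-1.1, 0.1, -0.3]
opening: 0.452
grasp_force: 0.0
```

>>> {"name": "servo_tool", "arguments": {
  "commands": "0 0 0 0 0 -30 0.45; 0 0 0 0 0 -40 0.45; 0 0 0 0 0 -40 0.45; 0 0 0 0 -25 -10 0.6; 0 0 0 10 -45 0 0.6"
}}

```text
time_s: 16.1
eef_pos: [0.5186, 0.1341, 0.1529]
eef_rot: [0.002, -0.001, 1.0, 0.0]
wrist_force: [-0.1, -0.5, -0.9]
opening: 0.601
grasp_force: 0.0
```

>>> {"name": "servo_tool", "arguments": {
  "commands": "0 0 0 10 -50 0 0.6; 0 0 0 10 -50 0 0.6; 0 0 0 12 -50 0 0.6; 0 0 0 12 -50 0 0.6; 0 0 0 12 -50 0 0.6"
}}

```text
time_s: 16.73
eef_pos: [0.4608, -0.1177, 0.1513]
eef_rot: [0.001, -0.0, 1.0, -0.0]
wrist_force: [-0.7, -0.3, -0.6]
opening: 0.6
grasp_force: 0.0
```

>>> {"name": "servo_tool", "arguments": {
  "commands": "0 0 0 12 -50 0 0.6; 0 0 0 12 -50 0 0.6; 0 0 0 0 0 0 0.6; 0 0 0 0 0 0 0.6"
}}

```text
time_s: 17.23
eef_pos: [0.4371, -0.2159, 0.1506]
eef_rot: [0.0, 0.0, 1.0, 0.0]
wrist_force: [1.0, 0.6, 0.5]
opening: 0.602
grasp_force: 0.0
```

```bash
python3 - <<'E'
from h import *
o=get_obs();print(o["eef_pos"])
K=calibration("wrist");im=camera("wrist")
s=camera("scene");a=s[180:360,240:430];a=cv2.resize(a,(288,384),interpolation=cv2.INTER_CUBIC)
cv2.imwrite("pics/w4.png",np.hstack([im,a]))
h=cv2.cvtColor(im,cv2.COLOR_BGR2HSV);H,S,V=[h[...,i].astype(int) for i in range(3)]
for lab,m in(("green",(H>50)&(H<75)&(S>120)),("white",(S<50)&(V>140))):
    n,l,st,c=cv2.connectedComponentsWithStats(m.astype(np.uint8))
    for i in range(1,n):
        if st[i][4]>60:print(lab,st[i],c[i].round(),ray("wrist",*c[i],.012,K)[:2].round(4))
E
```

```text
[ 0.43711206 -0.21586734  0.15062322]
green [139  65  15  37 313] [146.  83.] [ 0.3581 -0.3045]
green [423 110  19  34 321] [432. 126.] [ 0.3929 -0.0706]
white [    0     0   311   369 46659] [109. 109.] [ 0.3785 -0.3366]
white [  216     0   296   293 16054] [399. 144.] [ 0.4079 -0.0961]
white [ 197   96  130   89 5087] [267. 145.] [ 0.4082 -0.2075]
white [415 136  27  25 192] [429. 149.] [ 0.412  -0.0697]
white [ 386  157   63   77 2098] [414. 194.] [ 0.4518 -0.0771]
white [ 481  182   31  184 2982] [501. 293.] [0.5542 0.0223]
white [359 228  25  44 403] [371. 255.] [ 0.5121 -0.109 ]
white [350 230  11  39 302] [355. 247.] [ 0.504  -0.1251]
white [385 230  24  10 109] [397. 235.] [ 0.4919 -0.0874]
```

View pics/w4.png

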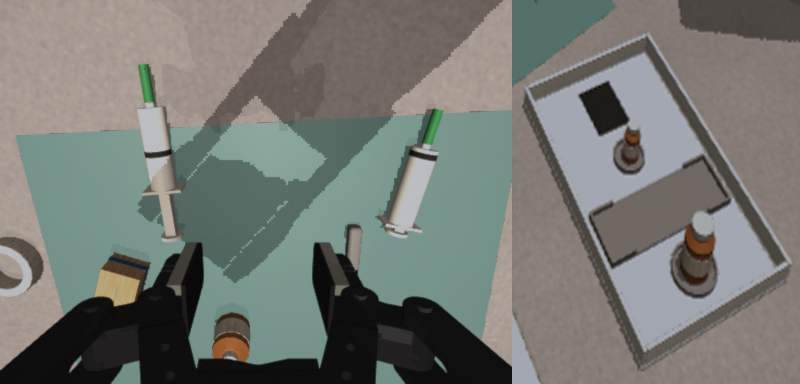

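Both vials stand in their dishes, at (628,150) and (697,265) in the right panel. In the wrist view the full syringe runs from cap tip (142,66) to thumb disc (172,238), with its ears at (164,189).

```bash
python3 - <<'E'
from h import *
K=calibration("wrist")
a=ray("wrist",143,66,.011,K);b=ray("wrist",172,238,.011,K);e=ray("wrist",164,189,.011,K)
u=(a-b)/np.linalg.norm(a-b)
print(a,b,np.linalg.norm(a-b),"mid",(a+b)/2,"from cap",a-u*.075,"ears+30",e+u*.03,"yaw",np.arctan2(-u[1],-u[0]))
E
```

```text
[ 0.34599537 -0.30510889  0.011     ] [ 0.49524121 -0.29373901  0.011     ] 0.14967830489208678 mid [ 0.42061829 -0.29942395  0.011     ] from cap [ 0.42077867 -0.29941173  0.011     ] ears+30 [ 0.41781538 -0.29940662  0.011     ] yaw 0.07603530978941611
```

>>> {"name": "servo_tool", "arguments": {
  "commands": "0 0 0 10 -40 10 0.6; 0 0 0 12 -44 30 0.6; 0 0 -0.076 0 0 30 0.6; 0 0 0 0 0 30 0.6; 0 0 0 0 0 0 0.6"
}}

```text
time_s: 17.95
eef_pos: [0.4142, -0.2973, 0.0482]
eef_rot: [-0.002, -0.039, 0.999, 0.002]
wrist_force: [-0.5, 0.8, 0.4]
opening: 0.601
grasp_force: 0.0
```

>>> {"name": "servo_tool", "arguments": {
  "commands": "0 0 0 0 0 15 0.6; 0 0 0 0 0 0 0.6; 0 0 0 0 0 0 0.6"
}}

```text
time_s: 18.32
eef_pos: [0.4157, -0.3003, 0.036]
eef_rot: [0.0, -0.038, 0.999, -0.0]
wrist_force: [0.3, 0.5, 0.1]
opening: 0.601
grasp_force: 0.0
```

>>> {"name": "servo_tool", "arguments": {
  "commands": "0 0 0 0 0 15 0.6; 0 0 0 0 0 12 0.6; 0 0 0 0 0 5 0.6; 0 0 0 0 0 0 0.6"
}}

```text
time_s: 18.82
eef_pos: [0.4147, -0.2997, 0.0025]
eef_rot: [-0.0, -0.038, 0.999, 0.001]
wrist_force: [-0.3, 0.0, -0.5]
opening: 0.601
grasp_force: 0.0
```

>>> {"name": "servo_tool", "arguments": {
  "commands": "0 0 0 0 0 0 0; 0 0 0 0 0 0 0; 0 0 0 0 0 0 0; 0 0 0 0 0 0 0; 0 0 0 0 0 0 0"
}}

```text
time_s: 19.45
eef_pos: [0.4155, -0.3005, 0.0039]
eef_rot: [0.0, -0.038, 0.999, -0.0]
wrist_force: [-0.6, -0.1, 6.6]
opening: 0.231
grasp_force: 59.0
```

Gripped, with an opening of about 20 mm on the barrel. I'm lifting, carrying to the tray and turning.

>>> {"name": "servo_tool", "arguments": {
  "commands": "0 0 0 0 0 -15 0; 0 0 0 0 0 -30 0; 0 0 0 0 0 -40 0; 0 0 0 0 0 -30 0; 0 0 0 -5 25 0 0"
}}

```text
time_s: 20.08
eef_pos: [0.4199, -0.2773, 0.1222]
eef_rot: [0.002, -0.037, 0.999, -0.003]
wrist_force: [0.1, -0.1, -1.0]
opening: 0.228
grasp_force: 58.8
```

>>> {"name": "servo_tool", "arguments": {
  "commands": "0 0 0 -12 45 0 0; 0 0 0 -13 50 0 0; 0 0 0 -14 50 0 0; 0 0 0 -14 50 0 0; 0 0 0 -14 50 0 0"
}}

```text
time_s: 20.7
eef_pos: [0.4665, -0.0237, 0.1191]
eef_rot: [0.0, -0.038, 0.999, -0.0]
wrist_force: [0.4, -0.7, 0.5]
opening: 0.235
grasp_force: 58.8
```

>>> {"name": "servo_tool", "arguments": {
  "commands": "0 0 0 -14 50 0 0; 0 0 0 -14 50 0 0; 0 0 0 -14 50 0 0; 0 0 0 -14 50 0 0; 0 0 0 -14 45 0 0"
}}

```text
time_s: 21.32
eef_pos: [0.5175, 0.2262, 0.119]
eef_rot: [0.0, -0.038, 0.999, 0.0]
wrist_force: [1.0, -0.0, -0.5]
opening: 0.235
grasp_force: 58.8
```

>>> {"name": "servo_tool", "arguments": {
  "commands": "0 0 0.123 -8 30 0 0; 0 0 0.123 0 0 0 0; 0 0 0 0 0 0 0; 0 0 0 0 0 0 0"
}}

```text
time_s: 21.82
eef_pos: [0.5231, 0.2544, 0.1186]
eef_rot: [-0.0, 0.084, 0.996, -0.0]
wrist_force: [0.2, 0.4, -0.6]
opening: 0.235
grasp_force: 58.8
```

```bash
python3 - <<'E'
from h import *
o=get_obs();print(o["eef_pos"],o["eef_rot"])
K=calibration("wrist");im=camera("wrist")
cv2.imwrite("pics/w5.png",im)
print(proj("wrist",[.535,.276,.008],K))
E
```

```text
[0.5231283  0.25441371 0.11856095] [-1.15085014e-05  8.38440829e-02  9.96478886e-01 -1.87009202e-05]
[286.15962693 197.19478677]
```

View pics/w5.png

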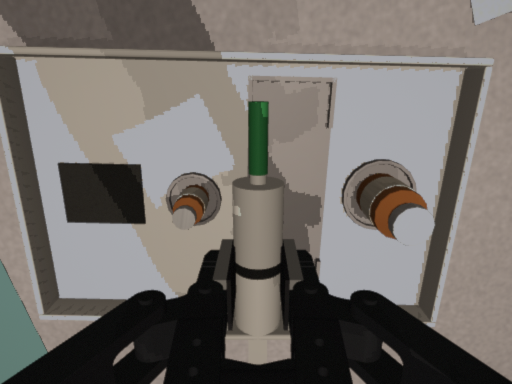

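The cradle lies along the syringe in the picture, with its edges at columns 247 and 329 on row 197 (centre 288). Both vials are in their dishes. I'll centre over the cradle and lower.

>>> {"name": "servo_tool", "arguments": {
  "commands": "0 0 0 -3 12 0 0; 0 0 0 0 11.5 20 0; 0 0 0 0 0 30 0; 0 0 0 0 0 20 0; 0 0 0 0 0 0 0"
}}

```text
time_s: 22.5
eef_pos: [0.5288, 0.277, 0.0464]
eef_rot: [-0.002, 0.085, 0.996, -0.001]
wrist_force: [0.6, 0.1, -1.2]
opening: 0.23
grasp_force: 58.8
```

>>> {"name": "servo_tool", "arguments": {
  "commands": "0 0 0 0 0 10 0; 0 0 0 0 0 10 0; 0 0 0 0 0 5 0; 0 0 0 0 0 0 0; 0 0 0 0 0 0 0"
}}

```text
time_s: 23.12
eef_pos: [0.5304, 0.2775, 0.0236]
eef_rot: [0.0, 0.085, 0.996, 0.0]
wrist_force: [0.1, 0.5, -0.9]
opening: 0.234
grasp_force: 58.8
```

>>> {"name": "servo_tool", "arguments": {
  "commands": "0 0 0 0 0 6 0; 0 0 0 0 0 4 0; 0 0 0 0 0 2 0; 0 0 0 0 0 0 0; 0 0 0 0 0 0 0"
}}

```text
time_s: 23.75
eef_pos: [0.5299, 0.2773, 0.0119]
eef_rot: [-0.0, 0.085, 0.996, -0.0]
wrist_force: [-4.1, -0.5, 7.5]
opening: 0.231
grasp_force: 59.7
```

>>> {"name": "servo_tool", "arguments": {
  "commands": "0 0 0 0 0 0 0.3; 0 0 0 0 0 0 0.4; 0 0 0 0 0 0 0.45; 0 0 0 0 0 0 0.45; 0 0 0 0 0 -10 0.45"
}}

```text
time_s: 24.38
eef_pos: [0.5294, 0.2771, 0.0208]
eef_rot: [-0.001, 0.085, 0.996, -0.0]
wrist_force: [-0.1, 0.7, 0.5]
opening: 0.456
grasp_force: 0.0
```

>>> {"name": "servo_tool", "arguments": {
  "commands": "0 0 0 0 0 -30 0.45; 0 0 0 0 0 -40 0.45; 0 0 0 0 0 -40 0.45; 0 0 0 -4 -25 -20 0.5; 0 0 0 -8 -47 0 0.65"
}}

```text
time_s: 25.0
eef_pos: [0.5315, 0.2051, 0.1548]
eef_rot: [0.003, 0.083, 0.997, 0.001]
wrist_force: [-0.0, -0.7, -0.9]
opening: 0.647
grasp_force: 0.0
```

>>> {"name": "servo_tool", "arguments": {
  "commands": "0 0 0 -8 -48 0 0.65; 0 0 0 -8 -48 0 0.65; 0 0 0 -8 -48 0 0.65; 0 0 0 -8 -48 0 0.65; 0 0 0 -8 -48 0 0.65"
}}

```text
time_s: 25.62
eef_pos: [0.5288, -0.0405, 0.1523]
eef_rot: [0.001, 0.085, 0.996, -0.0]
wrist_force: [0.1, 0.3, -0.0]
opening: 0.646
grasp_force: 0.0
```

>>> {"name": "servo_tool", "arguments": {
  "commands": "0 0 0 -8 -48 0 0.65; 0 0 0 -8 -48 0 0.65; 0 0 0 -8 -48 0 0.65; 0 0 0 -8 -48 0 0.65; 0 0 0 0 0 0 0.65"
}}

```text
time_s: 26.25
eef_pos: [0.5278, -0.2371, 0.1522]
eef_rot: [0.001, 0.087, 0.996, -0.001]
wrist_force: [-0.1, 0.7, -0.1]
opening: 0.653
grasp_force: 0.0
```

```bash
python3 - <<'E'
from h import *
o=get_obs();print(o["eef_pos"],o["eef_rot"],o["q"])
K=calibration("wrist");im=camera("wrist")
s=camera("scene");a=s[180:360,240:430];a=cv2.resize(a,(288,384),interpolation=cv2.INTER_CUBIC)
cv2.imwrite("pics/w6.png",np.hstack([im,a]));cv2.imwrite("pics/w6raw.png",im)
h=cv2.cvtColor(im,cv2.COLOR_BGR2HSV);H,S,V=[h[...,i].astype(int) for i in range(3)]
m=((H>8)&(H<25)&(S>90)&(V>90)).astype(np.uint8)
n,l,st,c=cv2.connectedComponentsWithStats(m)
for i in range(1,n):
    if st[i][4]>300:
        r=cv2.minAreaRect(np.argwhere(l==i)[:,::-1].astype(np.float32));q=cv2.boxPoints(r)
        w=np.array([ray("wrist",*p,.033,K) for p in q]);print(st[i],q.round(),w.round(3).tolist(),w.mean(0))
E
```

```text
[ 0.52775241 -0.23712371  0.15223485] [ 7.33511964e-04  8.69036091e-02  9.96216150e-01 -7.78691830e-04] [-6.26988346e-01  2.68980071e-01  1.66946509e+00 -6.23726335e-04
  1.20108859e+00 -2.02353306e+00]
[ 114  193   44   62 2141] [[111. 252.]
 [115. 193.]
 [157. 195.]
 [154. 254.]] [[0.566, -0.373, 0.033], [0.515, -0.354, 0.033], [0.523, -0.32, 0.033], [0.575, -0.338, 0.033]] [ 0.54471063 -0.34605414  0.033     ]
[247 249  40  35 819] [[247. 249.]
 [286. 249.]
 [286. 283.]
 [247. 283.]] [[0.584, -0.256, 0.033], [0.59, -0.223, 0.033], [0.624, -0.228, 0.033], [0.618, -0.262, 0.033]] [ 0.60385044 -0.24227397  0.033     ]
```

View pics/w6.png

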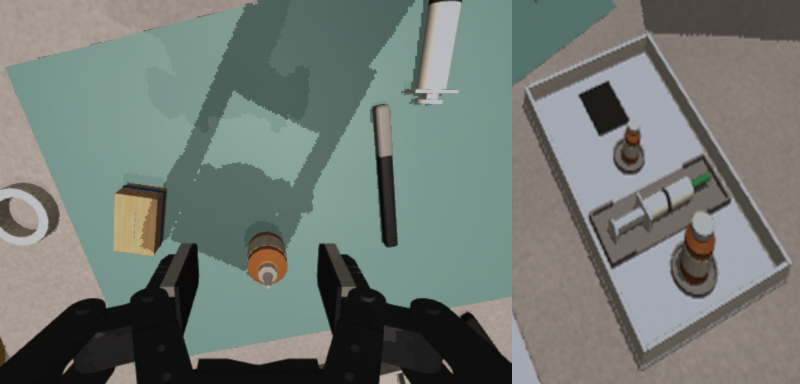

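The syringe lies in the cradle at (660,205) in the right panel. The carton top at (135,223) gives (.545,-.346), 54x35 ✓, with its long axis at -.32 rad. The dropper is untouched at (267,260). Next is grasping the carton.

>>> {"name": "servo_tool", "arguments": {
  "commands": "0 0 0 -12 -34 20 0.65; 0 0 0 -12 -35 30 0.65; 0 0 0 -12 -35 30 0.65; 0 0 0.146 0 0 10 0.65; 0 0 0 0 0 0 0.65"
}}

```text
time_s: 26.98
eef_pos: [0.5453, -0.3402, 0.0601]
eef_rot: [-0.001, 0.156, 0.988, 0.001]
wrist_force: [0.1, -0.4, -0.1]
opening: 0.649
grasp_force: 0.0
```

>>> {"name": "servo_tool", "arguments": {
  "commands": "0 0 0 0 0 0 0.65; 0 0 0 0 0 0 0.65"
}}

```text
time_s: 27.22
eef_pos: [0.5465, -0.3417, 0.0626]
eef_rot: [0.001, 0.156, 0.988, -0.0]
wrist_force: [-0.1, -0.4, -0.3]
opening: 0.652
grasp_force: 0.0
```

>>> {"name": "servo_tool", "arguments": {
  "commands": "0 0 0 0 -4.5 15 0.65; 0 0 0 0 0 20 0.65; 0 0 0 0 0 15 0.65; 0 0 0 0 0 4 0.65; 0 0 0 0 0 0 0.65"
}}

```text
time_s: 27.85
eef_pos: [0.5441, -0.3462, 0.0066]
eef_rot: [-0.0, 0.157, 0.988, 0.0]
wrist_force: [0.1, -0.9, 0.4]
opening: 0.651
grasp_force: 0.0
```

>>> {"name": "servo_tool", "arguments": {
  "commands": "0 0 0 0 0 0 0; 0 0 0 0 0 0 0; 0 0 0 0 0 0 0; 0 0 0 0 0 0 0; 0 0 0 0 0 0 0"
}}

```text
time_s: 28.48
eef_pos: [0.5449, -0.3469, 0.0082]
eef_rot: [0.001, 0.157, 0.988, -0.0]
wrist_force: [-1.0, -0.1, 5.7]
opening: 0.409
grasp_force: 61.4
```

>>> {"name": "servo_tool", "arguments": {
  "commands": "0 0 0 0 0 -15 0; 0 0 0 0 0 -30 0; 0 0 0 0 0 -40 0; 0 0 0 0 0 -30 0; 0 0 0 9 22 0 0"
}}

```text
time_s: 29.1
eef_pos: [0.5442, -0.3253, 0.1267]
eef_rot: [0.003, 0.158, 0.987, -0.002]
wrist_force: [1.2, 0.6, -1.4]
opening: 0.41
grasp_force: 60.8
```

>>> {"name": "servo_tool", "arguments": {
  "commands": "0 0 0 18 44 0 0; 0 0 0 18 44 0 0; 0 0 0 18 44 0 0; 0 0 0 18 44 0 0; 0 0 0 18 44 0 0"
}}

```text
time_s: 29.72
eef_pos: [0.5249, -0.0841, 0.1228]
eef_rot: [0.0, 0.157, 0.988, -0.0]
wrist_force: [0.8, -0.3, -0.5]
opening: 0.41
grasp_force: 60.8
```

>>> {"name": "servo_tool", "arguments": {
  "commands": "0 0 0 18 44 0 0; 0 0 0 18 44 0 0; 0 0 0 18 44 0 0; 0 0 0 18 44 0 0; 0 0 0 9 22 0 0"
}}

```text
time_s: 30.35
eef_pos: [0.5091, 0.13, 0.1228]
eef_rot: [-0.0, 0.156, 0.988, 0.0]
wrist_force: [0.8, -1.1, -0.4]
opening: 0.408
grasp_force: 60.8
```

>>> {"name": "servo_tool", "arguments": {
  "commands": "0 0 0.17 0 0 0 0; 0 0 0.18 0 0 0 0; 0 0 0.18 0 0 0 0; 0 0 0.18 0 0 0 0; 0 0 0.18 0 0 0 0"
}}

```text
time_s: 30.98
eef_pos: [0.5096, 0.1277, 0.1227]
eef_rot: [-0.0, 0.569, 0.822, -0.0]
wrist_force: [-0.1, -0.2, -0.0]
opening: 0.41
grasp_force: 60.7
```

>>> {"name": "servo_tool", "arguments": {
  "commands": "0 0 0.18 0 0 0 0; 0 0 0.18 0 0 0 0; 0 0 0.17 0 0 0 0; 0 0 0 0 0 0 0; 0 0 0 0 0 0 0"
}}

```text
time_s: 31.6
eef_pos: [0.5098, 0.1278, 0.1225]
eef_rot: [0.0, 0.762, 0.648, 0.0]
wrist_force: [0.1, -0.4, 0.1]
opening: 0.413
grasp_force: 60.7
```

```bash
python3 - <<'E'
from h import *
o=get_obs();w,x,y,z=o["eef_rot"];th=2*np.arctan2(-x,y)
p=np.array(o["eef_pos"]);d=np.array([.509,.1315])-p[:2]
c,s=np.cos(th),np.sin(th)
print(p,th,"dwz",th+1.741,"dx",-(c*d[0]+s*d[1])*1e3,"dy",(-s*d[0]+c*d[1])*1e3)
K=calibration("wrist");im=camera("wrist");cv2.imwrite("pics/w7.png",im)
print(proj("wrist",[.509,.1315,.007],K))
E
```

```text
[0.50975365 0.12775273 0.12249   ] -1.7324503679672059 dwz 0.008549632032794241 dx 3.5771128258557585 dy -1.3469462543378066
[255.40717168 182.42292094]
```

View pics/w7.png

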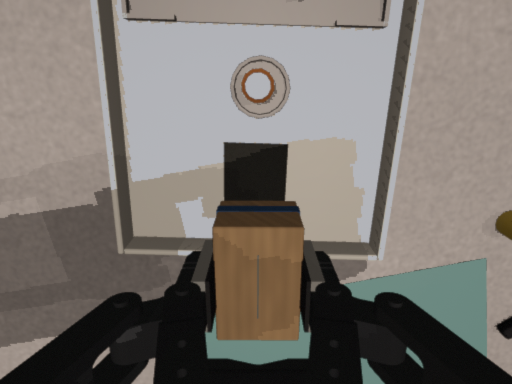

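The carton is held square to the pad, whose columns 223–287 centre on 255, as predicted. Lowering.

>>> {"name": "servo_tool", "arguments": {
  "commands": "0 0 0.01 3.5 -1.5 20 0; 0 0 0 0 0 30 0; 0 0 0 0 0 30 0; 0 0 0 0 0 10 0; 0 0 0 0 0 0 0"
}}

```text
time_s: 32.28
eef_pos: [0.5087, 0.1314, 0.0321]
eef_rot: [-0.0, 0.766, 0.643, -0.0]
wrist_force: [0.4, -0.4, -0.1]
opening: 0.407
grasp_force: 60.7
```

>>> {"name": "servo_tool", "arguments": {
  "commands": "0 0 0 0 0 5 0; 0 0 0 0 0 5 0; 0 0 0 0 0 0 0; 0 0 0 0 0 0 0"
}}

```text
time_s: 32.78
eef_pos: [0.5091, 0.1314, 0.0225]
eef_rot: [0.0, 0.766, 0.643, 0.0]
wrist_force: [0.4, -0.4, -0.6]
opening: 0.41
grasp_force: 60.7
```

>>> {"name": "servo_tool", "arguments": {
  "commands": "0 0 0 0 0 4 0; 0 0 0 0 0 3 0; 0 0 0 0 0 1 0; 0 0 0 0 0 0 0; 0 0 0 0 0 0 0"
}}

```text
time_s: 33.4
eef_pos: [0.509, 0.1314, 0.0152]
eef_rot: [-0.0, 0.766, 0.643, -0.0]
wrist_force: [-4.3, -0.0, 11.9]
opening: 0.409
grasp_force: 62.3
```

>>> {"name": "servo_tool", "arguments": {
  "commands": "0 0 0 0 0 0 0.45; 0 0 0 0 0 0 0.5; 0 0 0 0 0 0 0.6; 0 0 0 0 0 0 0.6; 0 0 0 0 0 -10 0.6"
}}

```text
time_s: 34.02
eef_pos: [0.5081, 0.1314, 0.0239]
eef_rot: [-0.001, 0.766, 0.643, -0.001]
wrist_force: [0.2, -0.5, -0.2]
opening: 0.601
grasp_force: 0.0
```

>>> {"name": "servo_tool", "arguments": {
  "commands": "0 0 0 0 0 -30 0.6; 0 0 0 0 0 -40 0.6; 0 0 0 0 0 -40 0.6; 0 0 0 50 0 -20 0.6; 0 0 0 0 0 0 0.6"
}}

```text
time_s: 34.65
eef_pos: [0.5195, 0.1831, 0.1576]
eef_rot: [0.001, 0.765, 0.644, 0.003]
wrist_force: [-0.8, -1.0, -1.1]
opening: 0.602
grasp_force: 0.0
```

```bash
python3 - <<'E'
from h import *
o=get_obs();print(o["eef_pos"],o["wrist_force"])
s=camera("side");a=cv2.resize(s[110:200,170:300],(650,450),interpolation=cv2.INTER_CUBIC)
c=camera("scene")[180:360,240:430]
cv2.imwrite("pics/w8.png",np.vstack([cv2.resize(s[100:360,140:400],(300,300)).copy() if 0 else cv2.resize(s[115:195,180:290],(412,300),interpolation=cv2.INTER_CUBIC),cv2.resize(c,(412,300),interpolation=cv2.INTER_CUBIC)]))
# rectified scene view at z=.012
K=calibration("scene");im=camera("scene")
W=np.float32([[.40,.06],[.68,.06],[.68,.44],[.40,.44]]); P=np.float32([proj("scene",[*w,.039],K) for w in W])
M=cv2.getPerspectiveTransform(P,np.float32([[0,570],[380,570],[380,0],[0,0]]))
r=cv2.warpPerspective(im,M,(380,570),flags=cv2.INTER_CUBIC)
w=cv2.imread("pics/w8.png");w=cv2.resize(w,(400,570))
cv2.imwrite("pics/w8.png",np.hstack([w,r]))
E
```

```text
[0.51953468 0.18311979 0.15759288] [-0.77931824 -0.98643279 -1.10307798]
```

View pics/w8.png

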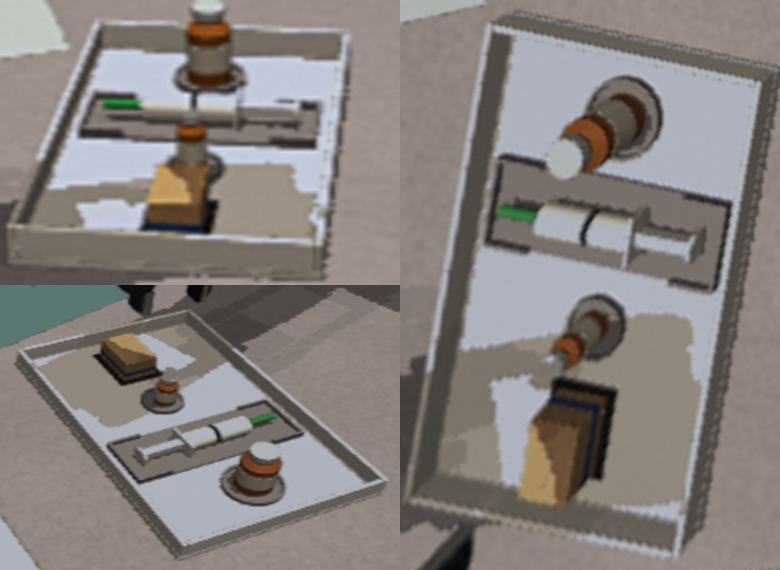

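The views show both vials upright in their dishes, the syringe in its cradle at (620,230), and the carton on the pad at (560,455). I'll check the carton's centring from the wrist.

```bash
python3 - <<'E'
from h import *
K=calibration("wrist");im=camera("wrist");out=[]
for z in(.039,.007):
    W=np.float32([[.44,.07],[.57,.07],[.57,.26],[.44,.26]]); P=np.float32([proj("wrist",[*w,z],K) for w in W])
    M=cv2.getPerspectiveTransform(P,np.float32([[0,570],[390,570],[390,0],[0,0]]))
    out.append(cv2.warpPerspective(im,M,(390,570),flags=cv2.INTER_CUBIC))
cv2.imwrite("pics/w9.png",np.hstack(out))
E
```

```text
(no output)
```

View pics/w9.png

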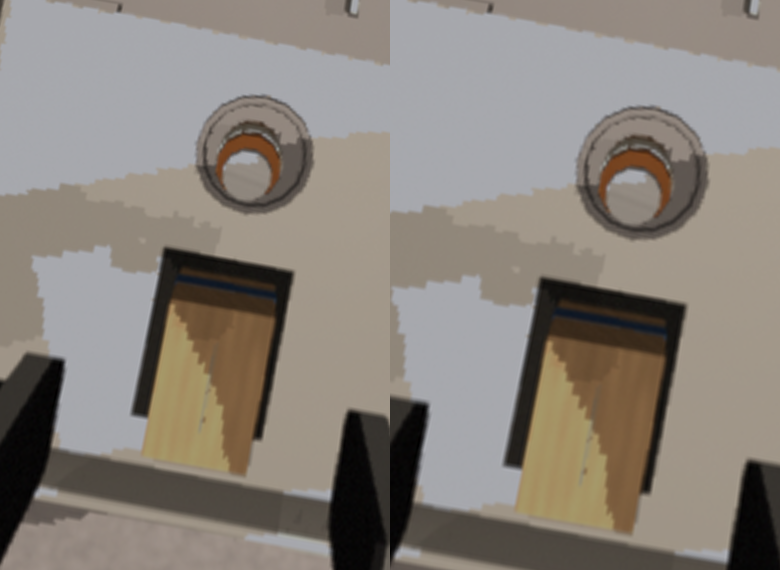

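At 3 px/mm, the carton top's centre in the left half is (208,390), giving (.509,.130). The pad's centre in the right half is (205,386), giving (.508,.131). That is about 1.5 mm off and square, and the small vial is well inside its dish, so I'm handing in.

```bash
python3 -c "
from bench import *
print(hand_in())"
```

```text
the job is handed in; nothing more can be done
None
```

I handed the job in at about 35 s of the 125 s allowed: both vials stand in their dishes, the full syringe lies in the cradle and the carton is square on the pad, about 1.5 mm off centre; the dropper bottle and used syringe were not touched (the hand-in returned no verdict).

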